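# Raise the rod rest one hole until its spring button locks

### The job

Set the blue and yellow rod rest on the counter one hole higher. Turn its yellow saddle so that the red horn points the same way as the yellow stripe on the foot, draw the saddle slowly up until the sprung brass button pops out through the next hole of the sleeve (the lower of the two holes), stop at once without wrenching against the popped button, then let the saddle settle on the button and let go of it. Leave the blue bolt box, the jar and the tape roll where they are.

Things in the scene. Friction and masses are not known exactly. Their poses are not given: they have to be found in the camera images.
- foot: The rod rest's foot, fixed to the counter: blue plate 170 x 130 x 10 mm with a blue boss 68 mm across, 45 mm high, in its middle. Origin at the centre of its underside, on the axis of sleeve and tube; z up. Its x axis points along the yellow stripe on the plate, from the centre to that edge; the sleeve's holes face this way.
- boss (a point): Centre of the boss's top, fixed. From it rises an aluminium sleeve (46 mm outside, 40 inside), clamped at a height that differs each time: rim 148 to 182 mm above the counter. Two oblong holes, 13 mm high and 18 wide, have centres 64 mm (the next hole, wanted) and 14 mm (upper hole, wrong) below the rim. The next hole is met after 22 to 56 mm of lift; feel or look for it.
- saddle (a point): Centre of the yellow saddle's web, the part to grip, on the tube's axis, 213 mm above the counter at the start. The web is a bar 92 mm long (x), 26 wide (y), 30 high (z). At each end, 40 mm out, a horn 12 mm thick stands 23 mm above the web's top: +x red, -x yellow. x axis: along the web to the red horn, under which the button sits; z up.
- swivel (a joint): Turn of saddle, tube and button about the upright axis, rad: 0 = red horn and button in line with the holes, positive = anticlockwise from above; starts between 0.45 and 1.15. Turns easily (under 0.1 N m). The button can pop only within about 0.15 rad of 0; farther off it rides past the hole inside the sleeve.
- lift (a joint): Height of tube and saddle above their bottom stop, m; 0 at the start. They weigh 0.45 to 0.75 kg, slide with 1 to 3 N of friction and sink to the bottom if let go before the button is through. Then there is about 3 mm of play up and down before the hole's edge stops it hard. A button popped in the upper hole (lift above 0.07) cannot be got back.
- button_seat: Seat of the sprung brass button (10 mm across) in the tube's side under the red horn, 62 mm plus the lift above the counter, inside the sleeve; origin 18.5 mm from the axis, x outwards. It tells the height, not whether the button is out. Held in, the button is 19 to 20 mm out from the axis; popped, 26 mm (3 mm proud of the sleeve). Its spring gives 3 to 6 N. It bears at most 25 N.
- bolt_box: blue box of bolts with a white band, 100 x 65 x 50 mm, stands near the rest. Origin at the centre of its underside.
- paste_jar: jar, 64 mm across and 75 mm high, red cap, stands near the rest. Origin at the centre of its underside.
- tape_roll: yellow tape roll lying flat, 90 mm across, 40 mm high. Origin at the centre of its underside.
Not all that is in view belongs to the job. Of the things that look like the foot, the smallest one is meant.

How it is judged:
At the end, for the whole second after the job is handed in: The button is through the lower hole, so that the saddle, let go of, stays up on it at rest (lift between 14 and 62 mm, speed under 5 mm/s; without the button it sinks to the bottom), and box, jar and roll are within 30 mm of where they stood (value of joint lift between 0.014 and 0.062 m and velocity of joint lift between -0.005 and 0.005 m/s and distance of each of bolt_box, paste_jar, tape_roll from where it was at the start of the episode below 0.03 m); the robot touches nothing.
It fails at once if the saddle is wrenched against the button: more than 25 N between button and sleeve (contact force between button_seat and anything else above 25 N).
It fails at once if box, jar or roll pushed more than 30 mm away (distance of any of bolt_box, paste_jar, tape_roll from where it was at the start of the episode above 0.03 m).
It also fails if it takes over 38 s, if anything falls off the work surface, if the arm or the gripper's body presses on something with over 40 N, if the wrist force passes 120 N, or if a joint passes its speed limit or range.

### The arm

A 6-joint arm with a two-finger parallel gripper is mounted at the origin on the work surface. World frame = base frame: x ahead of the robot, y to its left, z up, the work surface at z = 0. Lengths are in m, angles in rad, forces in N, time in s.
With the tool pointing down it reaches from about 0.425 to 0.95 m from the base axis. Payload 3.5 kg.
Tool frame: the origin (TCP) lies at the very end of the fingers, on their centre line; the grasp point (between the pads) lies 19 mm behind it; z points along the fingers, y is the direction in which the jaws open and shut (so a half turn about z gives the same grasp; the last joint's range is limited). The gripper opens to 85 mm and grips with 20 to 120 N. Pads are 22 mm wide; open, the fingers measure 114 mm over their backs; the gripper's body (76 mm by 85 mm) begins 54 mm behind the grasp point. The pads swing forward as they close: fully open they stand 13 mm farther back than shut.
Start: joints at [-1.468, 0.286, 1.577, -0, 1.279, -0.15], TCP at [0.169, -0.654, 0.231] pointing down, gripper open.
Joint ranges: [-2.77, 2.77], [-0.9, 2.22], [0.21, 2.48], [-1.53, 4.67], [0.24, 2.81], [-2.84, 2.84]. Speed limits (rad/s): [2.79, 2.79, 3.14, 3.14, 3.14, 3.14].

### API

Orientations are given as a unit quaternion [x, y, z, w].
In Python, from plant import ctrl, eyes, ticket gives the robot as it stands.
- The arm moves only by the tool send_rows, never from a script. Its arguments are lists of equal length, an entry for each row: "translation": the shift along the tool's x, y, z in units of 30 mm (1.0 is 30 mm), a list of three; "rotation": the turn, a rotation vector about the tool's x, y, z in units of 5 degrees (1.0 is 5 degrees), a list of three; "grip": the finger opening in mm, from 0 to 85.4. A call has 1 to 5 rows; each row shifts and turns the commanded pose from where the row before left it, along the tool's axes as they then stand; what a row does not reach is not made up. A row lasts 1/8 s, in which the tool goes at most 62.5 mm and 10.7 degrees, less where a joint would pass 70% of its speed; a pose out of reach is approached as far as the arm can. A call is refused whole if a number of a shift passes 1 or a number of a turn 1, either way. A call with a gripper value outside its range is refused whole. The fingers move at their own pace and stop on an object; "squeeze" is the grip in N (left out, the last holds). Time passes only in rows, so rows that do not move let the fingers close. It gives the time, the measured TCP pose, the force and the opening at its end, in the units of the state.
- ctrl.get_state(): the state, without advancing time (a new reading comes with each control period).
- eyes.read_camera(name): name is "scene" or "side" or "wrist"; returns a dict with "image" (420x560x3 uint8, blue, green, red), "mtx" (3x3 intrinsics, pixels), "dist_coeffs" ([k1, k2, p1, p2, k3] as OpenCV has them; the pictures are not rectified), "xyz" and "orientation" of the camera in the world; the wrist camera has in their place "hand_eye" (4x4, takes a point from camera to tool coordinates, whose origin is the TCP and whose axes are the flange's). Camera axes: x right, y down, z forward; pixel columns grow to the right and rows downward; lengths in m; the calibration is good to about 2 mm. A picture is of the moment at which its call begins: read the wrist's pose just before it. There is no depth.
- ticket.sign_off(): hands the job in, once; it reports no verdict.
The state is a dict: "time": time; "qpos": joint angles; "dq": joint speeds; "joint_efforts": joint torques, N m; "eef_pos": TCP position; "tcp_rot": TCP orientation; "contact_force": force on the tool from outside, world axes, zero at the start; "wrist_torque": the same for the moment, N m; "opening": opening from 0.0 (shut) to 1.0 (fully open).
Only numpy, scipy, OpenCV 4.12 (cv2) and the standard library are available. Lean on these libraries where they do the work, as an engineer would, in place of code of your own. Each camera call takes 0.05 s, during which the arm holds its last target. There are 200 camera calls.

## Working session

There is one attempt and no reset: what is moved stays moved. The work goes in short steps, Python scripts to look and compute and a tool call to move; the robot and the scene stay as the last step left them, time stands still between calls to the robot, and variables do not carry over. Pictures are saved under pics/ and viewed, about 8 in all and at most 12, crops included, and the job is handed in when it is done.

Besides the shell and the picture viewer there is one more tool, called after "Request:" by a JSON object that holds its "op" and its "data", one argument or row to a line. send_rows: Moves the arm, as the interface text tells. Its arguments: {"type":"object","properties":{"translation":{"type":"array"},"rotation":{"type":"array"},"grip":{"type":"array"},"squeeze":{"type":"number"}},"required":["translation","rotation","grip"]}

```bash
mkdir -p pics; cat > h.py <<'E'
import numpy as np, cv2
from scipy.spatial.transform import Rotation as R
from plant import ctrl, eyes, ticket
def cam(n):
    s=ctrl.get_state(); c=eyes.read_camera(n); c['s']=s
    if n=='wrist':
        T=np.eye(4);T[:3,:3]=R.from_quat(s['tcp_rot']).as_matrix();T[:3,3]=s['eef_pos']
        c['T']=T@np.array(c['hand_eye'])
    else:
        o=np.array(c['orientation'],float); T=np.eye(4)
        T[:3,:3]=R.from_quat(o).as_matrix() if o.size==4 else o.reshape(3,3); T[:3,3]=c['xyz']; c['T']=T
    return c
def onz(c,px,z):
    p=cv2.undistortPoints(np.array([[px]],float),np.array(c['mtx'],float),np.array(c['dist_coeffs'],float))[0,0]
    d=c['T'][:3,:3]@np.array([p[0],p[1],1]); o=c['T'][:3,3]
    return o+d*(z-o[2])/d[2]
def proj(c,P):
    Ti=np.linalg.inv(c['T'])
    return cv2.projectPoints(np.array(P,float).reshape(-1,3),cv2.Rodrigues(Ti[:3,:3])[0],Ti[:3,3],np.array(c['mtx'],float),np.array(c['dist_coeffs'],float))[0][:,0]
E
python3 - <<'E'
from h import *
a=cam('scene');b=cam('side');w=cam('wrist')
import pickle;pickle.dump((a,b,w),open('c0.pkl','wb'))
for n,c in zip('abw',(a,b,w)): print(n,c['T'][:3,3].round(3),c['T'][:3,2].round(2),c['mtx'][0][0])
s=ctrl.get_state();print({k:np.round(v,3) for k,v in s.items()})
cv2.imwrite('pics/scene0.png',cv2.resize(a['image'],(800,600)))
cv2.imwrite('pics/side0.png',cv2.resize(b['image'],(800,600)))
E
```

```text
a [ 1.293 -0.225  0.953] [-0.66  0.15 -0.73] 405.4174836326063
b [0.286 0.63  0.863] [ 0.26 -0.67 -0.69] 427.19453658420184
w [ 0.244 -0.635  0.372] [-0.29 -0.07 -0.95] 291.58049801084553
{'time': np.float64(0.15), 'qpos': array([-1.468,  0.287,  1.578, -0.   ,  1.279, -0.15 ]), 'dq': array([-0.   , -0.001, -0.003, -0.   , -0.001, -0.   ]), 'joint_efforts': array([ 0.0000e+00, -4.0660e+01, -2.9314e+01, -0.0000e+00,  4.0000e-03,
       -0.0000e+00]), 'eef_pos': array([ 0.169, -0.653,  0.23 ]), 'tcp_rot': array([ 0.992,  0.126, -0.   , -0.001]), 'contact_force': array([1.013, 0.716, 0.53 ]), 'wrist_torque': array([-0.055,  0.035,  0.096]), 'opening': np.float64(0.997)}
```

View pics/scene0.png

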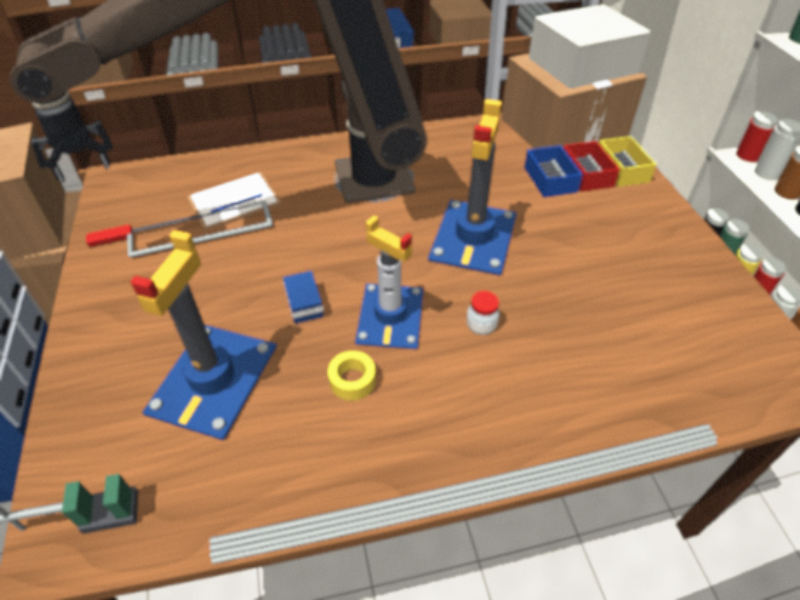

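View pics/side0.png

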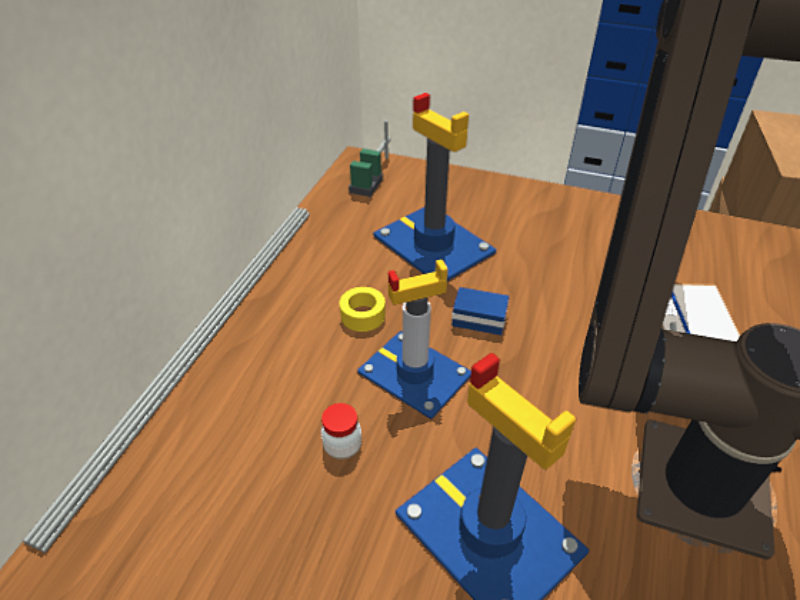

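Scene picture: three rests stand at (210,370), (390,300) and (477,225). The middle one fits: it has the smallest foot and the aluminium sleeve with holes. I'll confirm it in an enlarged crop, with the scene view on the left and the side view on the right.

```bash
python3 - <<'E'
from h import *
import pickle;a,b,w=pickle.load(open('c0.pkl','rb'))
A=a['image'][145:250,240:310];B=b['image'][175:295,240:340]
print(A.shape,B.shape)
cv2.imwrite('pics/crop0.png',np.hstack([cv2.resize(A,(400,600),interpolation=cv2.INTER_CUBIC),cv2.resize(B[:,12:92],(400,600),interpolation=cv2.INTER_CUBIC)]))
E
```

```text
(105, 70, 3) (120, 100, 3)
```

View pics/crop0.png

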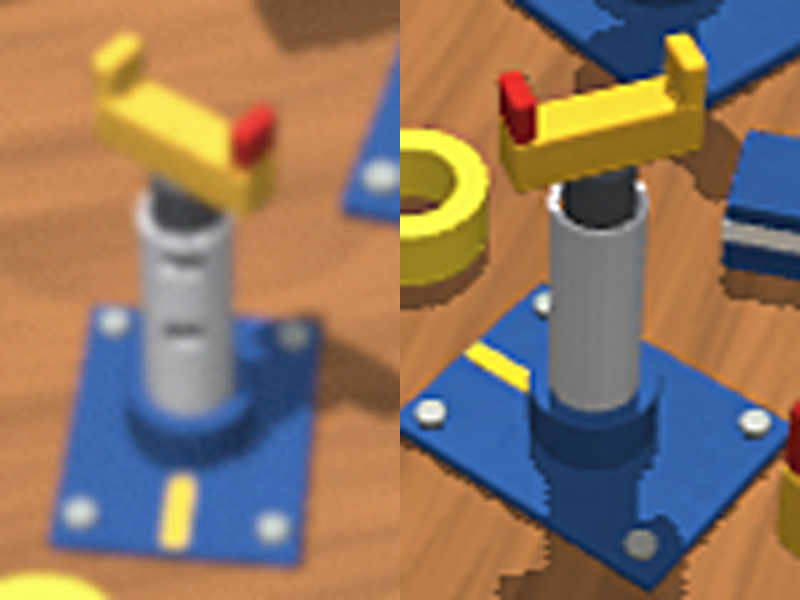

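```bash
cat > fit.py <<'E'
from h import *
import pickle;a,b,w=pickle.load(open('c0.pkl','rb'))
from scipy.optimize import least_squares
ua=lambda p:np.array(p)/5.714+[240,145]
ub=lambda p:np.array(p)/5.0+[252,175]
pa=np.array([ua(p) for p in [(92,303),(322,318),(300,565),(50,547),(258,115),(122,45),(185,262),(183,330),(185,208),(180,475),(175,548)]])-.5
pb=np.array([ub(p) for p in [(143,285),(390,425),(250,590),(112,78),(286,42),(199,203)]])-.5
def pts(v):
    x,y,f,s,h=v
    def F(p,ang=f): 
        c,q=np.cos(ang),np.sin(ang); return [x+c*p[0]-q*p[1],y+q*p[0]+c*p[1],p[2]]
    C=lambda i,j:F((.085*i,.065*j,.01))
    red=F((.04,0,.251),f+s);yel=F((-.04,0,.251),f+s)
    up=F((.023,0,h-.014));lo=F((.023,0,h-.064));rim=F((0,0,h))
    return C,red,yel,up,lo,rim,F
def model(v):
    C,red,yel,up,lo,rim,F=pts(v)
    A=[C(-1,-1),C(-1,1),C(1,1),C(1,-1),red,yel,up,lo,rim,F((.036,0,.01)),F((.085,0,.01))]
    # side: left-top corner is +x? far
    B=[C(1,-1),C(-1,1),C(1,1),red,yel,rim]
    return A,B
def res(v):
    A,B=model(v); return np.r_[(proj(a,A)-pa).ravel(),(proj(b,B)-pb).ravel()]
if __name__=='__main__':
    best=None
    o=onz(a,ua((190,430)),.01);print(o)
    print('stripe end',onz(a,ua((175,548)),.01),'corners',[onz(a,p,.01).round(3) for p in pa[:4]],[onz(b,p,.01).round(3) for p in pb[:3]])
    for s0 in (.5,.8,1.1):
        r=least_squares(res,[o[0],o[1],0,s0,.165],loss='soft_l1')
        if best is None or r.cost<best.cost: best=r
    print(best.x,best.cost); print(res(best.x).reshape(-1,2).round(1).tolist())
    for nm,px,c,z in [('roll',(352,365),a,.04),('jar',(485,303),a,.075),('box',(302,288),a,.05)]:
        print(nm,onz(c,np.array(px)*.7,z).round(3))
E
python3 fit.py
```

```text
[ 0.50449179 -0.06361526  0.01      ]
stripe end [ 0.58023225 -0.08828794  0.01      ] corners [array([ 0.398, -0.098,  0.01 ]), array([0.439, 0.025, 0.01 ]), array([ 0.603, -0.03 ,  0.01 ]), array([ 0.563, -0.152,  0.01 ])] [array([ 0.556, -0.148,  0.01 ]), array([ 0.402, -0.096,  0.01 ]), array([0.439, 0.028, 0.01 ])]
[ 0.49809427 -0.06326964 -0.30416751  0.9764305   0.17028898] 147.74195380607384
[[-0.5, 0.0], [-0.4, -0.4], [0.6, -1.4], [0.1, -0.9], [-1.1, 0.6], [-0.8, 0.5], [-0.4, 0.1], [0.2, 0.5], [0.2, 0.1], [0.9, 0.1], [0.3, 0.3], [-0.8, -1.0], [-26.5, 31.9], [-52.2, -33.5], [1.7, 1.9], [0.9, 1.5], [0.6, -0.6]]
roll [ 0.637 -0.168  0.04 ]
jar [0.573 0.119 0.075]
box [ 0.422 -0.239  0.05 ]
```

```bash
sed -i 's/B=\[C(1,-1),C(-1,1),C(1,1),red/B=[C(1,-1),C(-1,-1),C(-1,1),red/' fit.py; python3 fit.py | tail -5
cat > mv.py <<'E'
import sys
from h import *
# usage: mv.py x y z yaw -> delta in tool units (translation in current tool axes) 
s=ctrl.get_state(); M=R.from_quat(s['tcp_rot'])
t=np.array([float(v) for v in sys.argv[1:4]]); yaw=float(sys.argv[4])
m=M.as_matrix(); print('t',s['time'],'pos',s['eef_pos'].round(4),'yaw',np.arctan2(m[1,0],m[0,0]).round(4),'z',m[:,2].round(4),'F',s['contact_force'].round(2),s['wrist_torque'].round(2))
T=R.from_matrix(np.array([[np.cos(yaw),np.sin(yaw),0],[np.sin(yaw),-np.cos(yaw),0],[0,0,-1]]))
print('trans units',(m.T@(t-s['eef_pos'])/.03).round(3),'rot units',((M.inv()*T).as_rotvec()/np.radians(5)).round(3))
E
python3 mv.py .498 -.063 .33 .672
python3 - <<'E'
from h import *
import pickle;a,b,w=pickle.load(open('c0.pkl','rb'))
print(onz(a,np.array((208,385))*.7,.02),onz(b,np.array((435,245))*.7,.02), onz(a,np.array((170,275))*.7,.33),onz(b,np.array((440,130))*.7,.33))
E
```

```text
[ 0.49944547 -0.06260997 -0.32521127  0.99063832  0.1712432 ] 7.332431744116666
[[0.4, 0.0], [0.4, 0.2], [0.3, -0.8], [-0.1, -1.0], [-0.8, 0.9], [-0.4, 0.7], [-0.3, 0.1], [0.4, 0.6], [0.5, 0.2], [0.9, 0.4], [-0.0, 0.5], [-0.5, -1.1], [1.5, 0.1], [-0.0, -0.8], [1.0, 1.9], [0.2, 1.7], [-0.1, -0.8]]
roll [ 0.637 -0.168  0.04 ]
jar [0.573 0.119 0.075]
box [ 0.422 -0.239  0.05 ]
t 0.15 pos [ 0.1688 -0.653   0.2302] yaw 0.2528 z [-2.0e-04  1.9e-03 -1.0e+00] F [1.01 0.72 0.53] [-0.06  0.04  0.1 ]
trans units [ 15.545 -16.304  -3.292] rot units [-0.021 -0.007 -4.804]
[ 0.60704575 -0.44667072  0.02      ] [ 0.56864778 -0.4154405   0.02      ] [ 0.61815195 -0.42905423  0.33      ] [ 0.55553428 -0.35757479  0.33      ]
```

Request:
{"op": "send_rows", "data": {
  "translation": [
    [0.9,-0.95,-0.6],
    [0.9,-0.95,-0.6],
    [0.9,-0.95,-0.6],
    [0.9,-0.95,-0.6],
    [0.9,-0.95,-0.6]
  ],
  "rotation": [
    [0,0,0],
    [0,0,0],
    [0,0,0],
    [0,0,0],
    [0,0,0]
  ],
  "grip": [85,85,85,85,85]
}}

```text
time: 0.78
eef_pos: [0.2644, -0.4804, 0.3215]
tcp_rot: [0.992, 0.126, 0.0, -0.0]
contact_force: [0.5, 0.9, -0.2]
opening: 0.997
```

Request:
{"op": "send_rows", "data": {
  "translation": [
    [0.9,-0.95,0],
    [0.9,-0.95,0],
    [0.9,-0.95,0],
    [0.9,-0.95,0],
    [0.9,-0.95,0]
  ],
  "rotation": [
    [0,0,0],
    [0,0,0],
    [0,0,0],
    [0,0,0],
    [0,0,0]
  ],
  "grip": [85,85,85,85,85]
}}

```text
time: 1.4
eef_pos: [0.3593, -0.3087, 0.321]
tcp_rot: [0.992, 0.126, -0.0, -0.0]
contact_force: [0.5, 0.2, 0.0]
opening: 0.993
```

Request:
{"op": "send_rows", "data": {
  "translation": [
    [0.9,-0.95,0],
    [0.9,-0.95,0],
    [0.9,-0.95,0],
    [0.9,-0.95,0],
    [0.9,-0.95,0]
  ],
  "rotation": [
    [0,0,0],
    [0,0,0],
    [0,0,0],
    [0,0,0],
    [0,0,0]
  ],
  "grip": [85,85,85,85,85]
}}

```text
time: 2.02
eef_pos: [0.4544, -0.137, 0.3211]
tcp_rot: [0.992, 0.126, -0.0, -0.0]
contact_force: [0.0, -0.7, 0.5]
opening: 0.995
```

Request:
{"op": "send_rows", "data": {
  "translation": [
    [0.9,-0.95,0],
    [0.9,-0.95,0],
    [0,0,0],
    [0,0,0]
  ],
  "rotation": [
    [0,0,0],
    [0,0,0],
    [0,0,-1],
    [0,0,-1]
  ],
  "grip": [85,85,85,85]
}}

```text
time: 2.52
eef_pos: [0.4921, -0.0689, 0.3208]
tcp_rot: [0.977, 0.214, -0.0, -0.0]
contact_force: [-0.1, -0.1, 0.7]
opening: 0.997
```

Request:
{"op": "send_rows", "data": {
  "translation": [
    [0,0,0],
    [0,0,0],
    [0,0,0],
    [0,0,0]
  ],
  "rotation": [
    [0,0,-1],
    [0,0,-1],
    [0,0,-0.7],
    [0,0,0]
  ],
  "grip": [85,85,85,85]
}}

```text
time: 3.02
eef_pos: [0.4919, -0.0696, 0.321]
tcp_rot: [0.946, 0.325, -0.0, -0.0]
contact_force: [-0.7, -0.2, 0.2]
opening: 0.996
```

```bash
python3 mv.py .4994 -.0626 .30 .667; python3 - <<'E'
from h import *
import pickle
w=cam('wrist');pickle.dump(w,open('w1.pkl','wb'))
cv2.imwrite('pics/w1.png',cv2.resize(w['image'],(800,600)))
f=.667
P=[[.4994+i*.04*np.cos(f),-.0626+i*.04*np.sin(f),.251] for i in (1,-1)]
print(proj(w,P)/.7)
E
```

```text
t 3.025 pos [ 0.4919 -0.0696  0.321 ] yaw 0.6622 z [-5.e-04  2.e-04 -1.e+00] F [-0.67 -0.2   0.15] [ 0.05  0.01 -0.02]
trans units [ 0.34  -0.029  0.7  ] rot units [-0.006  0.004 -0.055]
[[390.25407499 226.06614208]
 [391.19326352 369.10172701]]
```

View pics/w1.png

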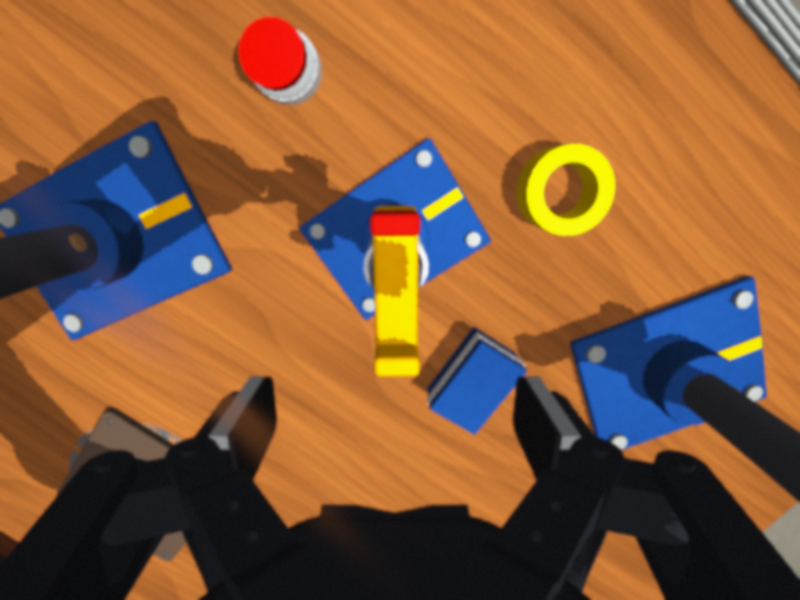

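Wrist view: our saddle runs from the red horn top at (395,223) to the yellow one at (398,366), about square with the jaws. The box is at (477,380), the roll at (570,190), and the two larger rests are at the left and right.

```bash
python3 - <<'E'
from h import *
import pickle
w=pickle.load(open('w1.pkl','rb'))
r=onz(w,np.array((395,223))*.7,.251);y=onz(w,np.array((398,366))*.7,.251)
print(r,y,(r+y)/2,np.arctan2(*(r-y)[1::-1]),np.linalg.norm(r-y))
print('back rest',onz(w,np.array((90,240))*.7,.05),'side',onz(w,np.array((690,365))*.7,.05))
# foot yaw from plate corners / stripe
c=[onz(w,np.array(p)*.7,.01) for p in [(303,230),(430,139),(490,240),(365,319)]]
print(np.round(c,3),np.mean(c,0)); e=(c[1]-c[0])+(c[2]-c[3]); print(np.arctan2(e[1],e[0])); e=(c[1]-c[2]);print(np.arctan2(e[1],e[0])-np.pi/2)
a=onz(w,np.array((462,195))*.7,.01);b=onz(w,np.array((427,216))*.7,.01);print('stripe',np.arctan2(*(a-b)[1::-1]))
E
python3 mv.py .498 -.0645 .30 .663
```

```text
[ 0.53351948 -0.03879692  0.251     ] [ 0.47185674 -0.08917332  0.251     ] [ 0.50268811 -0.06398512  0.251     ] 0.6850011896370931 0.07962459411380225
back rest [0.30979318 0.18466305 0.05      ] side [ 0.59743513 -0.41411047  0.05      ]
[[ 0.444  0.017  0.01 ]
 [ 0.601 -0.032  0.01 ]
 [ 0.561 -0.15   0.01 ]
 [ 0.403 -0.097  0.01 ]] [ 0.5019124  -0.06568542  0.01      ]
-0.3145935144254327
-0.3272406413641933
stripe -0.36387510264729833
t 3.075 pos [ 0.4919 -0.0695  0.321 ] yaw 0.6619 z [-5.e-04  2.e-04 -1.e+00] F [ 0.51 -0.22  0.18] [-0.04  0.02  0.01]
trans units [ 0.264 -0.008  0.701] rot units [-0.005  0.003 -0.013]
```

```bash
python3 mv.py .501 -.064 .195 .675
```

```text
t 3.075 pos [ 0.4919 -0.0695  0.321 ] yaw 0.6619 z [-5.e-04  2.e-04 -1.e+00] F [ 0.51 -0.22  0.18] [-0.04  0.02  0.01]
trans units [0.354 0.042 4.201] rot units [-0.005  0.003 -0.15 ]
```

Request:
{"op": "send_rows", "data": {
  "translation": [
    [0.35,0.04,0.5],
    [0,0,0.9],
    [0,0,0.9],
    [0,0,0.8],
    [0,0,0.7]
  ],
  "rotation": [
    [0,0,-0.15],
    [0,0,0],
    [0,0,0],
    [0,0,0],
    [0,0,0]
  ],
  "grip": [85,85,85,85,85]
}}

```text
time: 3.7
eef_pos: [0.5007, -0.0635, 0.2048]
tcp_rot: [0.943, 0.332, -0.001, -0.001]
contact_force: [0.6, -0.1, 0.4]
opening: 0.999
```

Request:
{"op": "send_rows", "data": {
  "translation": [
    [0,0,0.4],
    [0,0,0]
  ],
  "rotation": [
    [0,0,0],
    [0,0,0]
  ],
  "grip": [85,60],
  "squeeze": 20
}}

```text
time: 3.95
eef_pos: [0.5005, -0.0637, 0.1939]
tcp_rot: [0.943, 0.332, -0.001, -0.001]
contact_force: [-0.8, -0.2, 0.8]
opening: 0.813
```

Request:
{"op": "send_rows", "data": {
  "translation": [
    [0,0,0],
    [0,0,0],
    [0,0,0],
    [0,0,0]
  ],
  "rotation": [
    [0,0,0],
    [0,0,0],
    [0,0,0],
    [0,0,0]
  ],
  "grip": [40,20,20,20],
  "squeeze": 20
}}

```text
time: 4.45
eef_pos: [0.5017, -0.0637, 0.1977]
tcp_rot: [0.943, 0.331, 0.001, -0.0]
contact_force: [-2.8, 3.0, 5.2]
opening: 0.3
```

Request:
{"op": "send_rows", "data": {
  "translation": [
    [0,0,0],
    [0,0,0],
    [0,0,0],
    [0,0,0]
  ],
  "rotation": [
    [0,0,0],
    [0,0,0],
    [0,0,0],
    [0,0,0]
  ],
  "grip": [15,15,15,15],
  "squeeze": 20
}}

```text
time: 4.95
eef_pos: [0.5017, -0.0637, 0.1977]
tcp_rot: [0.943, 0.331, 0.001, -0.0]
contact_force: [-2.1, 1.6, 6.1]
opening: 0.303
```

```bash
python3 mv.py .501 -.064 .195 -.32; python3 - <<'E'
from h import *
print(ctrl.get_state()['opening'])
w=cam('wrist'); b=cam('side')
cv2.imwrite('pics/g.png',np.hstack([cv2.resize(w['image'],(400,300)),cv2.resize(b['image'][165:285,240:400],(400,300))]))
E
```

```text
t 4.95 pos [ 0.5017 -0.0637  0.1977] yaw 0.6757 z [ 0.0016  0.001  -1.    ] F [-2.11  1.58  6.09] [0.48 0.53 0.02]
trans units [-0.023 -0.007  0.091] rot units [-8.000e-03 -2.100e-02  1.141e+01]
0.3028536265215801
```

View pics/g.png

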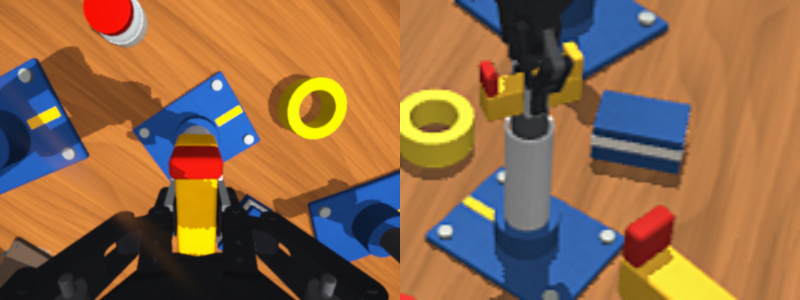

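Gripped at 26 mm. The pads swung forward as they shut, so they press about 6 N downwards. Now the turn.

Request:
{"op": "send_rows", "data": {
  "translation": [
    [0,0,-0.1],
    [0,0,0],
    [0,0,0],
    [0,0,0],
    [0,0,0]
  ],
  "rotation": [
    [0,0,0.7],
    [0,0,0.7],
    [0,0,0.7],
    [0,0,0.7],
    [0,0,0.7]
  ],
  "grip": [15,15,15,15,15],
  "squeeze": 35
}}

```text
time: 5.68
eef_pos: [0.5012, -0.0638, 0.1979]
tcp_rot: [0.983, 0.183, 0.001, -0.0]
contact_force: [0.4, -0.1, -4.2]
opening: 0.3
```

Request:
{"op": "send_rows", "data": {
  "translation": [
    [0,0,0],
    [0,0,0],
    [0,0,0],
    [0,0,0],
    [0,0,0]
  ],
  "rotation": [
    [0,0,0.8],
    [0,0,0.8],
    [0,0,0.8],
    [0,0,0.8],
    [0,0,0.8]
  ],
  "grip": [15,15,15,15,15]
}}

```text
time: 6.3
eef_pos: [0.5012, -0.0639, 0.1979]
tcp_rot: [1.0, 0.01, 0.0, -0.0]
contact_force: [1.2, 2.0, -4.5]
opening: 0.3
```

Request:
{"op": "send_rows", "data": {
  "translation": [
    [0,0,0],
    [0,0,0],
    [0,0,0],
    [0,0,0],
    [0,0,0]
  ],
  "rotation": [
    [0,0,0.8],
    [0,0,0.8],
    [0,0,0.8],
    [0,0,0.8],
    [0,0,0.6]
  ],
  "grip": [15,15,15,15,15]
}}

```text
time: 6.92
eef_pos: [0.5011, -0.0641, 0.1979]
tcp_rot: [0.988, -0.155, 0.0, -0.0]
contact_force: [1.2, -0.2, -3.7]
opening: 0.301
```

Request:
{"op": "send_rows", "data": {
  "translation": [
    [0,0,0],
    [0,0,0]
  ],
  "rotation": [
    [0,0,0.1],
    [0,0,0]
  ],
  "grip": [15,15]
}}

```text
time: 7.18
eef_pos: [0.5011, -0.0641, 0.1979]
tcp_rot: [0.987, -0.158, 0.0, -0.0]
contact_force: [1.5, 0.3, -5.5]
opening: 0.295
```

```bash
python3 mv.py .501 -.064 .195 -.32; python3 - <<'E'
from h import *
a=cam('scene');w=cam('wrist')
cv2.imwrite('pics/t.png',np.hstack([cv2.resize(w['image'],(400,300)),cv2.resize(a['image'][130:250,200:360],(400,300))]))
E
```

```text
t 7.175 pos [ 0.5011 -0.0641  0.1979] yaw -0.3183 z [ 2.e-04  0.e+00 -1.e+00] F [ 1.53  0.32 -5.49] [-0.12 -0.39  0.05]
trans units [-0.003 -0.001  0.097] rot units [-0.001 -0.002  0.02 ]
```

View pics/t.png

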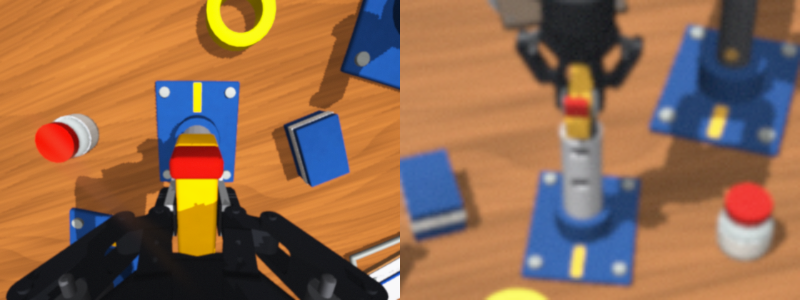

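The red horn is now in line with the stripe (right half: horn at (575,105), stripe at (577,260)). I'll lift well short of the expected hole first (lift about 45 mm), then creep.

Request:
{"op": "send_rows", "data": {
  "translation": [
    [0,0,-0.1],
    [0,0,-0.1],
    [0,0,-0.1],
    [0,0,-0.1],
    [0,0,-0.1]
  ],
  "rotation": [
    [0,0,0],
    [0,0,0],
    [0,0,0],
    [0,0,0],
    [0,0,0]
  ],
  "grip": [15,15,15,15,15]
}}

```text
time: 7.9
eef_pos: [0.501, -0.064, 0.2135]
tcp_rot: [0.987, -0.159, -0.0, -0.0]
contact_force: [1.7, 1.1, -7.7]
opening: 0.299
```

Request:
{"op": "send_rows", "data": {
  "translation": [
    [0,0,-0.1],
    [0,0,-0.1],
    [0,0,-0.1],
    [0,0,-0.1],
    [0,0,0]
  ],
  "rotation": [
    [0,0,0],
    [0,0,0],
    [0,0,0],
    [0,0,0],
    [0,0,0]
  ],
  "grip": [15,15,15,15,15]
}}

```text
time: 8.52
eef_pos: [0.5011, -0.0641, 0.226]
tcp_rot: [0.987, -0.159, 0.0, -0.0]
contact_force: [0.3, 1.9, -4.6]
opening: 0.297
```

```bash
python3 mv.py .501 -.064 .242 -.32
```

```text
t 8.525 pos [ 0.5011 -0.0641  0.226 ] yaw -0.3187 z [ 1.e-04  1.e-04 -1.e+00] F [ 0.26  1.93 -4.65] [ 0.15 -0.29  0.04]
trans units [-0.005 -0.    -0.532] rot units [-0.001 -0.     0.014]
```

Request:
{"op": "send_rows", "data": {
  "translation": [
    [0,0,-0.05],
    [0,0,-0.05],
    [0,0,-0.05],
    [0,0,-0.05]
  ],
  "rotation": [
    [0,0,0],
    [0,0,0],
    [0,0,0],
    [0,0,0]
  ],
  "grip": [15,15,15,15]
}}

```text
time: 9.02
eef_pos: [0.5011, -0.0641, 0.2313]
tcp_rot: [0.987, -0.159, -0.0, -0.0]
contact_force: [2.2, 0.4, -7.5]
opening: 0.295
```

Request:
{"op": "send_rows", "data": {
  "translation": [
    [0,0,-0.03],
    [0,0,-0.03],
    [0,0,-0.03]
  ],
  "rotation": [
    [0,0,0],
    [0,0,0],
    [0,0,0]
  ],
  "grip": [15,15,15]
}}

```text
time: 9.4
eef_pos: [0.501, -0.064, 0.234]
tcp_rot: [0.987, -0.159, -0.0, -0.0]
contact_force: [1.1, 0.4, -7.6]
opening: 0.298
```

Lift is 36 mm. From here, two rows per call.

Request:
{"op": "send_rows", "data": {
  "translation": [
    [0,0,-0.03],
    [0,0,-0.03]
  ],
  "rotation": [
    [0,0,0],
    [0,0,0]
  ],
  "grip": [15,15]
}}

```text
time: 9.65
eef_pos: [0.5011, -0.0641, 0.2358]
tcp_rot: [0.987, -0.159, -0.0, -0.0]
contact_force: [1.9, 0.9, -8.4]
opening: 0.3
```

Request:
{"op": "send_rows", "data": {
  "translation": [
    [0,0,-0.03],
    [0,0,-0.03]
  ],
  "rotation": [
    [0,0,0],
    [0,0,0]
  ],
  "grip": [15,15]
}}

```text
time: 9.9
eef_pos: [0.5011, -0.0641, 0.2377]
tcp_rot: [0.987, -0.159, -0.0, -0.0]
contact_force: [1.6, 0.8, -8.4]
opening: 0.298
```

Lift is 39.8 mm and no stop felt.

Request:
{"op": "send_rows", "data": {
  "translation": [
    [0,0,-0.03],
    [0,0,-0.03]
  ],
  "rotation": [
    [0,0,0],
    [0,0,0]
  ],
  "grip": [15,15]
}}

```text
time: 10.15
eef_pos: [0.5011, -0.0641, 0.2394]
tcp_rot: [0.987, -0.159, -0.0, -0.0]
contact_force: [1.6, 0.9, -8.1]
opening: 0.302
```

Request:
{"op": "send_rows", "data": {
  "translation": [
    [0,0,-0.03],
    [0,0,-0.03]
  ],
  "rotation": [
    [0,0,0],
    [0,0,0]
  ],
  "grip": [15,15]
}}

```text
time: 10.4
eef_pos: [0.5012, -0.0641, 0.2418]
tcp_rot: [0.987, -0.159, 0.0, 0.0]
contact_force: [0.9, 1.0, -5.4]
opening: 0.299
```

The tool jumped ahead and the drag fell from 8 to 5 N, so the button has probably popped at lift 43.9 mm. I'm stopping here and lowering gently: if the saddle comes to rest on the button, the load on the tool goes away within about 3 mm.

Request:
{"op": "send_rows", "data": {
  "translation": [
    [0,0,0],
    [0,0,0.03],
    [0,0,0.03]
  ],
  "rotation": [
    [0,0,0],
    [0,0,0],
    [0,0,0]
  ],
  "grip": [15,15,15]
}}

```text
time: 10.78
eef_pos: [0.5013, -0.0641, 0.2399]
tcp_rot: [0.987, -0.159, 0.0, 0.0]
contact_force: [-0.7, 1.4, -0.7]
opening: 0.301
```

```bash
python3 - <<'E'
from h import *
a=cam('scene')
cv2.imwrite('pics/p.png',cv2.resize(a['image'][150:235,245:305],(424,600),interpolation=cv2.INTER_CUBIC))
E
```

```text
(no output)
```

View pics/p.png

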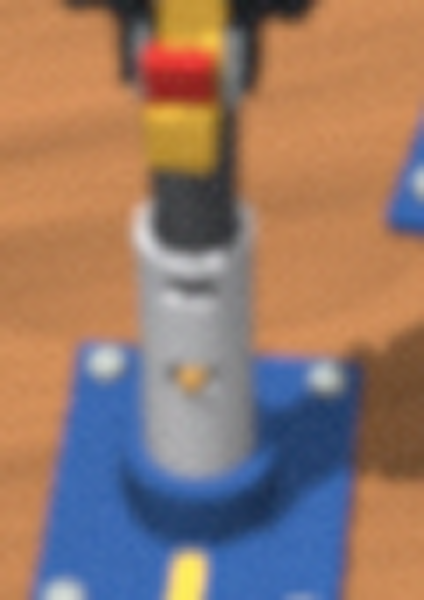

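The brass button is visible in the lower hole at (190,377). I'll lower a little further so the saddle rests on it.

Request:
{"op": "send_rows", "data": {
  "translation": [
    [0,0,0.02],
    [0,0,0.02],
    [0,0,0]
  ],
  "rotation": [
    [0,0,0],
    [0,0,0],
    [0,0,0]
  ],
  "grip": [15,15,15]
}}

```text
time: 11.2
eef_pos: [0.5014, -0.0642, 0.2396]
tcp_rot: [0.987, -0.159, 0.001, 0.0]
contact_force: [-3.2, 2.0, 5.4]
opening: 0.297
```

Saddle is resting on the button. I'll take off the extra load, then open.

Request:
{"op": "send_rows", "data": {
  "translation": [
    [0,0,-0.03],
    [0,0,0]
  ],
  "rotation": [
    [0,0,0],
    [0,0,0]
  ],
  "grip": [15,15],
  "squeeze": 20
}}

```text
time: 11.45
eef_pos: [0.5013, -0.0642, 0.2396]
tcp_rot: [0.987, -0.159, 0.0, 0.0]
contact_force: [-1.7, 1.8, 4.7]
opening: 0.298
```

Request:
{"op": "send_rows", "data": {
  "translation": [
    [0,0,0],
    [0,0,0],
    [0,0,0],
    [0,0,0],
    [0,0,0]
  ],
  "rotation": [
    [0,0,0],
    [0,0,0],
    [0,0,0],
    [0,0,0],
    [0,0,0]
  ],
  "grip": [30,40,55,70,70]
}}

```text
time: 12.08
eef_pos: [0.501, -0.0642, 0.2389]
tcp_rot: [0.987, -0.159, -0.0, 0.0]
contact_force: [-0.2, 0.0, -0.3]
opening: 0.819
```

```bash
python3 mv.py .501 -.064 .36 -.32
```

```text
t 12.075 pos [ 0.501  -0.0642  0.2389] yaw -0.3188 z [-3.e-04 -0.e+00 -1.e+00] F [-0.17  0.02 -0.27] [ 0.01 -0.   -0.04]
trans units [-4.000e-03 -4.000e-03 -4.036e+00] rot units [0.001 0.003 0.013]
```

Request:
{"op": "send_rows", "data": {
  "translation": [
    [0,0,-0.5],
    [0,0,-0.8],
    [0,0,-0.9],
    [0,0,-0.9],
    [0,0,-0.9]
  ],
  "rotation": [
    [0,0,0],
    [0,0,0],
    [0,0,0],
    [0,0,0],
    [0,0,0]
  ],
  "grip": [70,70,70,70,70]
}}

```text
time: 12.7
eef_pos: [0.5012, -0.0641, 0.3614]
tcp_rot: [0.987, -0.159, 0.001, 0.0]
contact_force: [0.8, -0.7, 0.9]
opening: 0.822
```

Request:
{"op": "send_rows", "data": {
  "translation": [
    [0,0,0],
    [0,0,0],
    [0,0,0]
  ],
  "rotation": [
    [0,0,0],
    [0,0,0],
    [0,0,0]
  ],
  "grip": [70,70,70]
}}

```text
time: 13.08
eef_pos: [0.5006, -0.0639, 0.3575]
tcp_rot: [0.987, -0.159, -0.001, -0.0]
contact_force: [0.3, 0.5, 0.3]
opening: 0.818
```

```bash
python3 - <<'E'
from h import *
a=cam('scene');b=cam('side');s=ctrl.get_state()
print(s['eef_pos'],s['contact_force'])
cv2.imwrite('pics/f.png',np.hstack([cv2.resize(a['image'][130:290,180:380],(400,320),interpolation=cv2.INTER_CUBIC),cv2.resize(b['image'][140:300,220:420],(400,320),interpolation=cv2.INTER_CUBIC)]))
E
```

```text
[ 0.50070708 -0.06398956  0.35776046] [ 0.09713576 -0.04313663  0.67272627]
```

View pics/f.png

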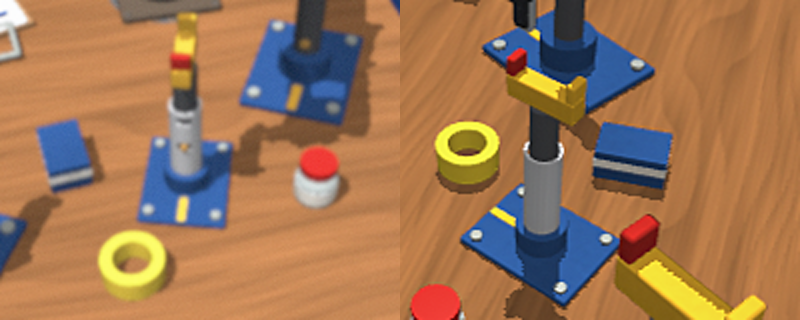

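The saddle stands free and raised with brass showing in the lower hole at (184,147). The gripper is well above it, and the box, jar and roll are in place. Handing in.

```bash
python3 -c "
from h import *
print(ticket.sign_off())"
```

```text
the job is handed in; nothing more can be done
None
```

The rod rest is set one hole higher, and I handed the job in at about 13 s. I gripped the web of the smallest rest and turned the saddle about 57° until the red horn lined up with the stripe. I then crept it up to 43.9 mm of lift. There the drag fell from 8 to 5 N as the button popped, and I stopped at once, let the saddle settle on the button and let go.

**Last checks:**
- **Button:** brass shows in the lower hole, and the saddle stayed up after release at about 41 to 42 mm of lift.
- **Force:** the tool read at most about 8.5 N through the lift and settling. From that and the saddle's weight I estimate about 11 N on the button, against its limit of 25 N.
- **Surroundings:** in the last pictures the box, jar and roll look unmoved, though I did not measure them again. The gripper is clear of everything.

No check failed or disagreed. Shutting the pads first pressed the saddle down with about 6 N, and I took that off before turning.

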